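# Clip the primed plaque into the sprung easel

### The job

Take the white-primed wooden plaque from the drying rack and mount it on the leaning tabletop easel, white face out, lengthwise up the mast: tuck its upper edge under the lip of the sprung top clamp, push the clamp up with it (never as far as the clamp's stop), swing the lower edge in behind the tray lip and let it settle down. Leave it fully home: lower edge down on the tray floor, back flat against the mast, square and centred on the mast, gripped by the clamp. Leave the other things on the table where they are.

Things in the scene. Friction and masses are not known exactly. Their poses are not given: they have to be found in the camera images.
- plaque_mid (a point): Centre of the loose plaque to be mounted: a dark-rimmed wooden board with a white face, 150 mm long (its x) x 62 mm wide (its y) x 16 mm thick (its z, white face on +z), 90 to 150 g; both ends are alike. It starts flat, white face up, on the drying rack, its underside 30 mm above the table; its long sides are free to be gripped, between the rack's two battens.
- tray_seat (a point): Fixed point on the easel: middle of the mast's front face, level with the bottom tray's floor, 62 mm above the table. x points up along the mast, which leans back (top away from the robot) and rises 38 degrees from level; y is left along the tray, z square out of the face. The mast is a bar 44 mm wide, 18 mm thick, open space on both sides. A seated plaque's centre is at x 75, z 8 mm.
- tray_lip (a point): Middle of the top edge of the fixed tray lip, axes as tray_seat, at x 8, z 25 mm from it. The tray floor is 200 mm wide (y) at tray_seat's x = 0; the lip stands along its outer edge from z 22 to 28 mm and 8 mm up x, so the channel behind it is 22 mm deep.
- clamp_pocket (a point): Point on the sprung top clamp, moving with it: on the mast's face, middle of the clamp, at the end wall of its pocket (it faces down the mast and meets the plaque's upper end); axes as tray_seat. At rest 142 to 147 mm up x from tray_seat, as its carriage happens to be set, so a seated plaque keeps it pushed up 3 to 8 mm.
- clamp_lip (a point): Middle of the lower edge of the clamp's lip, moving with it, axes as tray_seat: at x -10, z 25 mm from clamp_pocket. The lip is 56 mm wide, z 22 to 28 mm, and overhangs the mast 10 mm down from the end wall; the pocket beneath it is 22 mm deep.
- clamp (a joint): How far the clamp head is pushed up the mast against its springs, m: 0 at rest, stop at 0.026. About 4 N start it moving, about 8 N hold it 20 mm up; it springs back down when let go. To pass behind the tray lip a plaque must be lifted 8 mm above its seat, so the clamp must go 11 to 16 mm up, or a little more.
- rack: Fixed low drying rack: two wooden battens along its y, 220 mm long, 16 mm wide, 30 mm high, at x = -50 and +50 mm, joined by a 6 mm high strip along x at y = 0. Origin at the middle, on the table. Two plaques lie across the battens, centred 52 mm either side of its middle.
- blue_plaque: A finished plaque of the same size with a blue face and gold rim, lying beside the white one on the rack (either may be on either side). Leave it. Origin at the centre of its underside.
- paint_bottle: Red paint bottle with red cap, 38 mm across, 88 mm tall, upright. Origin under its centre. Leave it.
- varnish_bottle: Amber bottle with red cap, 42 mm across, 95 mm tall, upright. Origin under its centre. Leave it.
- ochre_jar: Yellow jar, 60 mm across, 60 mm tall. Origin under its centre. Leave it.
- blue_bowl: Blue plastic bowl, 150 mm across, 50 mm tall. Origin under its centre. Leave it.
- gold_ring: Gold-painted wooden ring lying flat, 100 mm across, 24 mm thick. Origin under its centre. Leave it.
- paint_brush: Paint brush 200 mm long lying on the table in front of the robot. Leave it.
There are look-alikes about, which are no part of the job. What is shaped like the part that bears plaque_mid but green or pink is not meant.

How it is judged (in metres and radians):
On the way:
1. the white plaque, its upper edge under the clamp's lip, has pushed the clamp more than 10 mm up against its springs (value of joint clamp above 0.01 m and x of plaque_mid in the frame of clamp_pocket between -0.08 and -0.068 m and z of plaque_mid in the frame of clamp_pocket below 0.045 m and angle between the x axis of plaque_mid and the x axis of tray_seat, either way round below 0.45 rad), for 0.1 s.
At the end, for the whole second after the job is handed in: The white plaque rests released in the easel, white face out: lower edge on the tray floor and back on the mast (both within 2.5 mm), square and flat to the mast within 0.06 rad, centred within 10 mm, holding the sprung clamp 1 to 12 mm up; nothing else moved over 20 mm (x of plaque_mid in the frame of tray_seat between 0.072 and 0.0775 m and z of plaque_mid in the frame of tray_seat between 0.0055 and 0.0105 m and y of plaque_mid in the frame of tray_seat between -0.01 and 0.01 m and angle between the x axis of plaque_mid and the x axis of tray_seat, either way round below 0.06 rad and angle between the z axis of plaque_mid and the z axis of tray_seat, either way round below 0.06 rad and angle between plaque_mid's own z axis and vertical below 1 rad and value of joint clamp between 0.001 and 0.012 m and linear speed of plaque below 0.01 m/s); the robot touches nothing.
It fails at once if the clamp is driven to its stop (pushed up more than 24.5 mm) (value of joint clamp above 0.0245 m).
It fails at once if another thing on the table is moved by more than 20 mm (distance of any of blue_plaque, paint_bottle, varnish_bottle, ochre_jar, blue_bowl, gold_ring, paint_brush from where it was at the start of the episode above 0.02 m).
It also fails if it takes over 43 s, if anything falls off the work surface, if the arm or the gripper's body presses on something with over 40 N, if the wrist force passes 120 N, or if a joint passes its speed limit or range.

### The arm

A 6-joint arm with a two-finger parallel gripper is mounted at the origin on the work surface. World frame = base frame: x ahead of the robot, y to its left, z up, the work surface at z = 0. Lengths are in mm, angles in rad, forces in N, time in s.
With the tool pointing down it reaches from about 350 to 975 mm from the base axis. Payload 4.9 kg.
Tool frame: the origin (TCP) lies midway between the tips of the shut fingers; the grasp point (between the pads) lies 19 mm behind it; x points along the fingers, y is the direction in which the jaws open and shut, and the axes are right-handed (so a half turn about x gives the same grasp; the last joint's range is limited). The gripper opens to 85 mm and grips with 20 to 120 N. Pads are 22 mm wide; open, the fingers measure 114 mm over their backs; the gripper's body (76 mm by 85 mm) begins 54 mm behind the grasp point. The pads swing forward as they close: fully open they stand 13 mm farther back than shut.
Start: joints at [0.991, 0.053, 1.613, -0, 1.476, -0.119], TCP at [277.903, 559.796, 231.304] pointing down, gripper open.
Joint ranges: [-3.01, 3.01], [-1.01, 2.22], [0.06, 2.58], [-1.02, 4.17], [0.09, 2.62], [-3.14, 3.14]. Speed limits (rad/s): [2.57, 2.57, 3.14, 3.14, 3.14, 3.14].

### API

Orientations are given as [roll, pitch, yaw] about the fixed x, y, z axes, in that order (R = Rz(yaw) Ry(pitch) Rx(roll)).
In Python, from bench import * gives the robot as it stands.
- The arm moves only by the tool step_arm, never from a script. Its argument "increments" is a list of rows, each a list of 7 numbers: the shift along the world's x, y, z each as a share of 400 mm, from -1 to 1, then the turn, a rotation vector about the world's x, y, z each as a share of 90 degrees, from -1 to 1, then the opening, from -1 (shut) to 1 (fully open). In form: [[x, y, z, rx, ry, rz, claw], ...]. A call has 1 to 8 rows; each row is the pose to reach, as a shift and turn from the pose commanded when the call began; what a row does not reach only later rows make up. A row lasts 1/12 s, in which the tool goes at most 41.7 mm and 7.16 degrees, less where a joint would pass 70% of its speed; a pose out of reach is approached as far as the arm can. A call with a number of a shift or a turn outside -1 to 1 is refused whole. A call with a gripper value outside its range is refused whole. The fingers move at their own pace and stop on an object; the grip force is fixed at half the most. Time passes only in rows, so rows that repeat a pose let the fingers close. It gives the time, the measured TCP pose, the force and the opening at its end, in the units of the state.
- sense(): the state, without advancing time (a new reading comes with each control period).
- get_image(name): name is "scene" or "top" or "wrist"; returns (picture, depth): 480x640x3 uint8, red, green, blue; 480x640 float32, mm along the optical axis (not along the pixel's ray), 0 where there is no reading.
- camera_info(name): a dict with "intrinsics" (3x3 intrinsics, pixels), "extrinsics" (4x4, takes a point from camera to world coordinates). Camera axes: x right, y down, z forward; pixel columns grow to the right and rows downward; lengths in mm; the calibration is good to about 2 mm. A picture is of the moment at which its call begins: read the wrist's pose just before it. camera_info takes no time and is no camera call; for the wrist camera it gives the pose at the moment of the call.
- hand_in(): hands the job in, once; it reports no verdict.
Trained networks look in the newest picture that a camera, given by its name, has taken for a name from the list of things; names that differ only in an ending like _2 or _b are one class to them, and where a whole thing is asked for, a point or a joint stands for the part that bears it (a point fixed in the world has none). Each returns a list of dicts, best first, with "conf" (0 to 1); they miss things now and then, are a little off and sometimes report something else, mostly with a low value. They report only what shows in the picture. A call takes as long as a camera call. They do not tell look-alikes from the thing itself.
- spot_in(label, camera): "xy" ([column, row] in pixels, amid what is visible of it).
- cut_out(label, camera): "pixels" (480x640 bool, what is visible of it) and "xy" ([column, row] in pixels, amid what is visible of it).
The state is a dict: "clock": time; "joint_pos": joint angles; "joint_velocities": joint speeds; "tau": joint torques, N m; "eef_pos": TCP position; "tool_rot": TCP orientation; "ft_force": force on the tool from outside, world axes, zero at the start; "moment": the same for the moment, N m; "gripper_width": finger opening in mm.
Only numpy, scipy, OpenCV 4.12 (cv2) and the standard library are available. Lean on these libraries where they do the work, as an engineer would, in place of code of your own. Each camera call takes 0.05 s, during which the arm holds its last target. There are 200 camera calls.

## Working session

There is one attempt and no reset: what is moved stays moved. The work goes in short steps, Python scripts to look and compute and a tool call to move; the robot and the scene stay as the last step left them, time stands still between calls to the robot, and variables do not carry over. Pictures are saved under pics/ and viewed, about 8 in all and at most 12, crops included, and the job is handed in when it is done.

Besides the shell and the picture viewer there is one more tool, called as name([rows], argument=value, ...), one row to a line, values as JSON. step_arm: Moves the arm, as the interface text tells. Its arguments: {"type":"object","properties":{"increments":{"type":"array"}},"required":["increments"]}

```bash
mkdir -p pics; cat > h.py <<'E'
from bench import *
import numpy as np, cv2
from scipy.spatial.transform import Rotation as R
def pts(cam,depth,mask=None):
    ci=camera_info(cam);K=np.array(ci["intrinsics"]);T=np.array(ci["extrinsics"])
    if mask is None: mask=np.ones(depth.shape,bool)
    v,u=np.nonzero(mask&(depth>0));d=depth[v,u]
    c=np.stack([(u-K[0,2])/K[0,0]*d,(v-K[1,2])/K[1,1]*d,d],1)
    return c@T[:3,:3].T+T[:3,3],u,v
E
python3 - <<'E'
from h import *
s=sense();print(s)
for c in("scene","top"):
    im,d=get_image(c);cv2.imwrite(f"pics/{c}0.png",im[:,:,::-1]);np.savez(f"{c}0.npz",im=im,d=d)
    for n in("plaque_mid","clamp_pocket","tray_seat","tray_lip","clamp_lip","rack","blue_plaque"):
        try:
            r=spot_in(n,c);out=[]
            for q in r[:4]:
                u,v=map(int,np.round(q["xy"]));m=np.zeros(d.shape,bool);m[v-1:v+2,u-1:u+2]=1
                p=pts(c,d,m)[0];out.append((u,v,round(q["conf"],2),np.round(np.median(p,0)).tolist() if len(p) else None))
            print(c,n,out)
        except Exception as e: print(c,n,e)
E
```

```text
{'clock': 0.0, 'joint_pos': array([ 9.91004210e-01,  5.33807497e-02,  1.61430786e+00, -3.01223968e-06,
        1.47600913e+00, -1.18994834e-01]), 'joint_velocities': array([-4.41472297e-04, -9.56229624e-04, -3.40157958e-05,  1.04440456e-03,
       -3.65971072e-05,  7.36621813e-04]), 'tau': array([-1.04882536e-03, -3.93688560e+01, -3.70172882e+01, -3.82500812e-04,
        6.97395517e-03,  6.92566857e-06]), 'eef_pos': array([277.56285344, 559.28030827, 230.03993537]), 'tool_rot': array([-1.68836694,  1.56869123, -2.14916394]), 'ft_force': array([-0.87753644, -0.15974303,  0.52682041]), 'moment': array([-0.01710769, -0.03628087,  0.00022733]), 'gripper_width': 84.81708360195276}
scene plaque_mid [(485, 205, 0.87, [377.0, 657.0, 14.0]), (396, 255, 0.83, [558.0, 318.0, 45.0]), (357, 216, 0.72, [366.0, 245.0, 14.0])]
scene clamp_pocket [(219, 294, 0.66, [725.0, -181.0, 191.0])]
scene tray_seat [(221, 287, 0.58, [622.0, -185.0, 77.0])]
scene tray_lip [(220, 289, 0.6, [694.0, -183.0, 165.0])]
scene clamp_lip [(225, 292, 0.46, [719.0, -168.0, 183.0])]
scene rack [(372, 269, 0.91, [570.0, 251.0, 5.0])]
scene blue_plaque [(357, 263, 0.63, [572.0, 201.0, 45.0])]
top plaque_mid [(252, 316, 0.92, [357.0, 250.0, 17.0]), (112, 318, 0.75, [343.0, 659.0, 17.0]), (234, 250, 0.64, [547.0, 304.0, 46.0])]
top clamp_pocket [(409, 187, 0.87, [710.0, -177.0, 182.0])]
top tray_seat [(410, 192, 0.78, [699.0, -182.0, 172.0]), (523, 307, 0.21, [398.0, -543.0, 3.0])]
top tray_lip [(410, 194, 0.82, [693.0, -182.0, 171.0]), (308, 193, 0.67, [715.0, 93.0, 61.0]), (410, 190, 0.32, [703.0, -181.0, 178.0])]
top clamp_lip [(408, 192, 0.69, [699.0, -175.0, 173.0])]
top rack [(252, 251, 0.7, [548.0, 258.0, 6.0]), (269, 244, 0.29, [566.0, 203.0, 46.0])]
top blue_plaque [(268, 246, 0.92, [560.0, 206.0, 48.0])]
```

```bash
python3 - <<'E'
import cv2
a=cv2.imread("pics/top0.png");b=cv2.imread("pics/scene0.png")
cv2.imwrite("pics/t1.png",cv2.resize(a[130:345,90:470],(800,453)))
cv2.imwrite("pics/s1.png",cv2.resize(b[180:400,130:520],(800,451)))
E
```

```text
(no output)
```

View pics/t1.png

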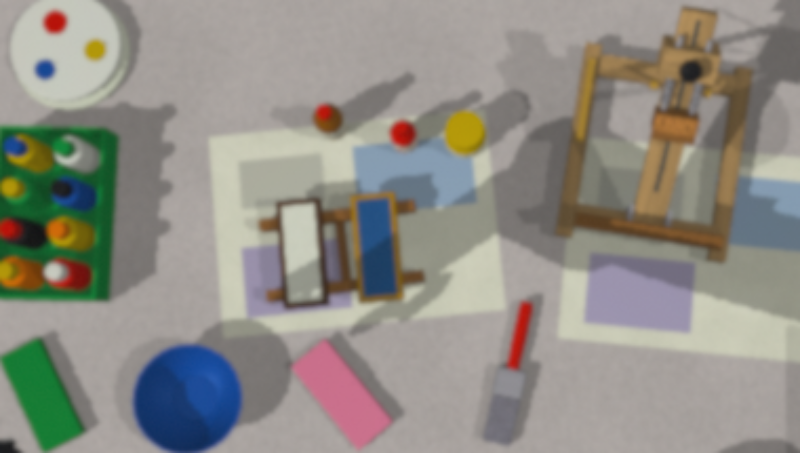

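View pics/s1.png

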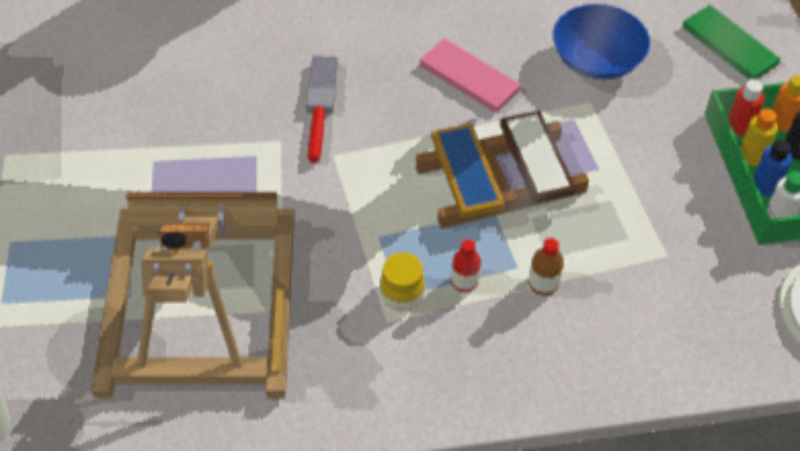

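White on the rack (top pixel 234,250, the dark-rimmed board with a white face) is the one meant. The green (112,318) and pink (252,316) boards lying on the table are the look-alikes, and the crop confirms this. Now its pose, and the easel's rough pose.

```bash
cat >> h.py <<'E'
def plaque_rect(cam,near,zr=(40,56)):
    im,d=get_image(cam); r=cut_out("plaque_mid",cam); best=None
    for q in r:
        p,u,v=pts(cam,d,q["pixels"])
        m=(p[:,2]>zr[0])&(p[:,2]<zr[1])
        if m.sum()<50: continue
        p=p[m]; c=np.median(p,0)
        if best is None or np.hypot(*(c-near)[:2])<np.hypot(*(best[1]-near)[:2]): best=(p,c,q["conf"])
    p=best[0];rc=cv2.minAreaRect(p[:,:2].astype(np.float32));bp=cv2.boxPoints(rc)
    e=[bp[1]-bp[0],bp[2]-bp[1]];L=max(e,key=np.linalg.norm)
    a=np.arctan2(L[1],L[0]); a=(a+np.pi/2)%np.pi-np.pi/2
    return rc[0],rc[1],np.degrees(a),np.median(p[:,2]),best[2],im
E
python3 - <<'E'
from h import *
for c in("top","scene"):
    r=plaque_rect(c,np.array([550,305,46])); print(c,r[:5])
s=sense();Rt=R.from_euler("xyz",s["tool_rot"]);print(Rt.as_matrix().round(3),s["clock"])
T=np.array(camera_info("wrist")["extrinsics"]); 
print("cam in tool",(Rt.as_matrix().T@(T[:3,3]-s["eef_pos"])).round(1),(Rt.as_matrix().T@T[:3,:3]).round(3)); print(camera_info("wrist")["intrinsics"])
# easel rough: points near easel in top
z=np.load("top0.npz");p,u,v=pts("top",z["d"])
m=(p[:,0]>580)&(p[:,0]<680)&(p[:,1]>-320)&(p[:,1]<-60)&(p[:,2]>60)&(p[:,2]<95)
q=p[m]
for lo in range(-310,-60,20):
    k=q[(q[:,1]>=lo)&(q[:,1]<lo+20)]
    if len(k)>3: print(lo,len(k),np.round([k[:,0].min(),np.median(k[:,0]),k[:,0].max(),k[:,2].max()],0))
E
```

```text
top ((548.7928466796875, 308.1474609375), (149.77044677734375, 62.680057525634766), np.float32(6.805115), np.float64(46.5863431822205), 0.77)
scene ((555.4470825195312, 307.0892028808594), (156.45098876953125, 64.11609649658203), np.float32(6.893361), np.float64(44.74144127908028), 0.69)
[[ 0.     0.445  0.896]
 [ 0.     0.896 -0.445]
 [-1.     0.     0.   ]] 1.0
cam in tool [-141.7    0.6  -76. ] [[ 0.    -0.295  0.955]
 [ 1.    -0.001 -0.   ]
 [ 0.001  0.955  0.295]]
[[337.44591984   0.         319.16746532]
 [  0.         337.44591984 242.6340136 ]
 [  0.           0.           1.        ]]
-270 11 [581. 586. 590.  68.]
-250 20 [580. 586. 595.  90.]
-230 23 [580. 588. 595.  90.]
-210 50 [580. 594. 639.  94.]
-190 159 [580. 613. 644.  95.]
-170 159 [580. 616. 658.  95.]
-150 91 [580. 602. 645.  92.]
-130 64 [580. 590. 610.  93.]
-110 68 [582. 595. 613.  92.]
-90 65 [585. 598. 616.  93.]
-70 19 [588. 598. 612.  93.]
```

```bash
cat >> h.py <<'E'
import json,os
def mast(yaw,pitch=38):
    y,p=np.radians(yaw),np.radians(pitch)
    x=np.array([np.cos(p)*np.cos(y),np.cos(p)*np.sin(y),np.sin(p)]);z=np.array([-np.sin(p)*np.cos(y),-np.sin(p)*np.sin(y),np.cos(p)])
    return np.stack([x,np.cross(z,x),z],1)
def tool_for(M): return np.stack([-M[:,2],M[:,1],M[:,0]],1)   # tool axes for plaque frame M
def rel(p0,R0,p1,R1):
    return np.round(np.r_[(np.array(p1)-p0)/400,R.from_matrix(R1@R0.T).as_rotvec()/(np.pi/2)],4).tolist()
E
python3 - <<'E'
from h import *
s=sense();R0=R.from_euler("xyz",s["tool_rot"]).as_matrix()
p0=[277.9,559.8,231.3]
R1=tool_for(mast(-8.6))
print(rel(p0,R0,[636,-165,272],R1))
print(R.from_matrix(R1).as_euler("xyz"))
E
```

```text
[0.8953, -1.812, 0.1017, -0.1275, -0.4042, 0.1905]
[ 1.38777878e-17  9.07571211e-01 -1.50098316e-01]
```

step_arm([
  [0.45,-0.9,0.1,-0.1275,-0.4042,0.1905,1],
  [0.45,-0.9,0.1,-0.1275,-0.4042,0.1905,1],
  [0.45,-0.9,0.1,-0.1275,-0.4042,0.1905,1],
  [0.45,-0.9,0.1,-0.1275,-0.4042,0.1905,1],
  [0.45,-0.9,0.1,-0.1275,-0.4042,0.1905,1],
  [0.45,-0.9,0.1,-0.1275,-0.4042,0.1905,1],
  [0.45,-0.9,0.1,-0.1275,-0.4042,0.1905,1],
  [0.45,-0.9,0.1,-0.1275,-0.4042,0.1905,1],
])

```text
clock: 1.67
eef_pos: [425.2, 262.0, 263.0]
tool_rot: [-0.002, 0.908, -0.148]
ft_force: [0.6, 0.5, 0.5]
gripper_width: 85.6
```

step_arm([
  [0.375,-0.735,0.02,0,0,0,1],
  [0.375,-0.735,0.02,0,0,0,1],
  [0.375,-0.735,0.02,0,0,0,1],
  [0.375,-0.735,0.02,0,0,0,1],
  [0.375,-0.735,0.02,0,0,0,1],
  [0.375,-0.735,0.02,0,0,0,1],
  [0.375,-0.735,0.02,0,0,0,1],
  [0.375,-0.735,0.02,0,0,0,1],
])

```text
clock: 2.33
eef_pos: [576.7, -33.6, 273.0]
tool_rot: [-0.0, 0.906, -0.152]
ft_force: [0.3, 0.9, 1.0]
gripper_width: 85.1
```

step_arm([
  [0.15,-0.335,0,0,0,0,1],
  [0.15,-0.335,0,0,0,0,1],
  [0.15,-0.335,0,0,0,0,1],
  [0.15,-0.335,0,0,0,0,1],
  [0.15,-0.335,0,0,0,0,1],
])

```text
clock: 2.75
eef_pos: [637.0, -169.5, 272.2]
tool_rot: [-0.001, 0.908, -0.156]
ft_force: [-0.8, 0.4, 1.1]
gripper_width: 85.2
```

```bash
python3 - <<'E'
from h import *
s=sense();print(s["eef_pos"],s["tool_rot"],s["clock"])
ci=camera_info("wrist");im,d=get_image("wrist");cv2.imwrite("pics/w1.png",im[:,:,::-1]);np.savez("w1.npz",im=im,d=d,T=ci["extrinsics"],K=ci["intrinsics"])
for n in("clamp_pocket","tray_seat","tray_lip","clamp_lip"):
    print(n,[(q["xy"],round(q["conf"],2)) for q in spot_in(n,"wrist")[:3]])
E
```

```text
[ 636.98040969 -169.4808442   272.17850263] [-0.00106026  0.90787157 -0.15603755] 2.75
clamp_pocket []
tray_seat [([318.3, 131.3], 0.56)]
tray_lip [([315.8, 127.0], 0.84)]
clamp_lip [([318.4, 226.6], 0.61), ([315.9, 129.1], 0.51)]
```

View pics/w1.png

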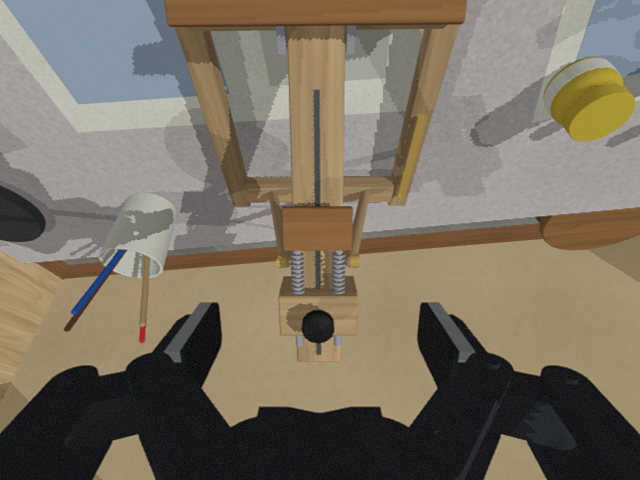

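```bash
python3 - <<'E'
from h import *
z=np.load("w1.npz");im,d,T,K=z["im"],z["d"],z["T"],z["K"]
m=np.zeros(d.shape,bool);m[40:195,294:308]=1;m[40:195,326:340]=1
p,u,v=pts("wrist",d,m)
c=p.mean(0)
for _ in range(3):
    w=np.linalg.svd(p-c,full_matrices=False)[2][2];r=(p-c)@w;k=abs(r)<2.5*r.std();p=p[k];c=p.mean(0)
n=w*np.sign(w[2]);print("normal",n,"pitch",np.degrees(np.arccos(n[2])),"rms",r.std())
o=T[:3,3]
def ray(u,v,h):  # intersect plane offset h along n
    dr=T[:3,:3]@np.array([(u-K[0,2])/K[0,0],(v-K[1,2])/K[1,1],1]);t=((c+h*n-o)@n)/(dr@n);return o+t*dr
# mast edges by gradient
g=cv2.GaussianBlur(cv2.cvtColor(im,cv2.COLOR_RGB2GRAY),(3,3),0).astype(float)
L=[];Rr=[]
dd=d
for row in range(45,170,5):
    # depth discontinuity edges
    line=dd[row]
    a=[q for q in range(300,275,-1) if line[q-1]-line[q]>15 or line[q-1]==0]
    b=[q for q in range(335,362) if line[q+1]-line[q]>15 or line[q+1]==0]
    if a and b: L.append(ray(a[0]-.5,row,0));Rr.append(ray(b[0]+.5,row,0))
L=np.array(L);Rr=np.array(Rr);M=(L+Rr)/2
print(len(L),"width",np.linalg.norm(L-Rr,axis=1).round(1))
dirm=np.linalg.svd(M-M.mean(0))[2][0];dirm*=np.sign(dirm[0])
print("mast dir",dirm,"yaw",np.degrees(np.arctan2(dirm[1],dirm[0])),"normal yaw",np.degrees(np.arctan2(-n[1],-n[0])))
t=(62-M.mean(0)[2])/dirm[2];seat=M.mean(0)+t*dirm;print("seat",seat)
xm=dirm;ym=np.cross(n,xm)
def loc(P): P=np.atleast_2d(P)-seat; return np.stack([P@xm,P@ym,P@n],1).round(1)
for col in(285,300,318,335,349): 
    # clamp lip lower edge row via gradient
    print(col,"grad rows",[(r,round(float(g[r+1,col]-g[r-1,col]))) for r in range(198,214)][::1] if col==300 else "",[(r,loc(pts('wrist',d,(np.arange(480)[:,None]==r)&(np.arange(640)[None]==col))[0]).tolist()) for r in(200,204,206,208,212,240)])
print("lip edge at z28",loc(ray(318,207,28)),"sides",loc(ray(283,215,28)),loc(ray(352,215,28)))
for col in(200,318,430): print(col,[(r,loc(pts('wrist',d,(np.arange(480)[:,None]==r)&(np.arange(640)[None]==col))[0]).tolist()) for r in(8,16,20,23,26,29)])
print("tray ends",loc(ray(167,15,25)),loc(ray(465,15,25)))
np.savez("easel.npz",seat=seat,x=xm,y=ym,n=n)
E
```

```text
normal [-0.61026594  0.08618518  0.78749451] pitch 38.04801790518443 rms 0.690314890621245
25 width [57.8 50.5 43.1 43.3 43.4 36.7 43.  43.2 43.4 43.5 43.7 43.9 44.1 43.5
 43.6 43.8 43.2 43.4 43.6 42.9 43.1 43.3 43.5 43.7 43.8]
mast dir [ 0.77869575 -0.1174799   0.61630464] yaw -8.579370982083839 normal yaw -8.038471269214023
seat [ 601.23433555 -165.63118702   62.        ]
285 grad rows  [(200, [[158.4, -38.5, -159.3]]), (204, [[174.8, -45.0, -218.3]]), (206, [[131.0, -18.9, 24.1]]), (208, [[131.6, -18.4, 29.2]]), (212, [[135.1, -18.7, 27.8]]), (240, [[157.7, -19.3, 28.4]])]
300 grad rows [(198, 0), (199, 2), (200, -4), (201, -20), (202, -33), (203, -28), (204, -22), (205, -26), (206, -12), (207, 17), (208, 27), (209, 17), (210, 5), (211, -1), (212, -3), (213, -2)] [(200, [[130.4, -8.5, 0.5]]), (204, [[133.8, -8.5, 0.7]]), (206, [[131.0, -7.1, 23.9]]), (208, [[131.8, -6.9, 28.1]]), (212, [[135.4, -7.0, 26.2]]), (240, [[158.0, -7.3, 27.5]])]
318 grad rows  [(200, [[130.1, 6.9, 2.1]]), (204, []), (206, [[130.7, 7.1, 25.4]]), (208, [[131.8, 7.1, 27.9]]), (212, [[135.0, 7.1, 28.0]]), (2
[... 369 characters left out ...]
[[134.6, 31.2, 29.5]]), (240, [[157.9, 32.0, 27.3]])]
lip edge at z28 [[132.2   1.1  28. ]] sides [[138.5 -26.2  28. ]] [[138.6  27.5  28. ]]
200 [(8, [[-2.0, -70.6, 29.0]]), (16, [[2.3, -71.3, 28.3]]), (20, [[5.2, -71.0, 30.1]]), (23, [[6.5, -71.6, 28.6]]), (26, [[7.3, -72.8, 25.3]]), (29, [[-0.8, -84.5, -11.1]])]
318 [(8, [[-2.7, 7.2, 26.5]]), (16, [[2.3, 7.2, 27.8]]), (20, [[4.5, 7.2, 27.6]]), (23, [[5.9, 7.2, 26.3]]), (26, [[-0.0, 7.0, -1.3]]), (29, [[2.1, 7.0, -0.7]])]
430 [(8, [[-1.6, 80.7, 29.6]]), (16, [[2.7, 81.3, 28.9]]), (20, [[4.8, 81.7, 28.2]]), (23, [[6.1, 82.4, 26.5]]), (26, [[-1.9, 92.3, -8.4]]), (29, [[-9.2, 102.2, -42.6]])]
tray ends [[  1.9 -99.7  25. ]] [[ 3.3 99.7 25. ]]
```

```bash
cat > easel.py <<'E'
from h import *
s=sense();print(s["eef_pos"],s["tool_rot"])
im,d=get_image("wrist");ci=camera_info("wrist");T,K=np.array(ci["extrinsics"]),np.array(ci["intrinsics"]);s2=sense()
print("moved",s2["eef_pos"]-s["eef_pos"])
m=np.zeros(d.shape,bool);m[40:195,294:308]=1;m[40:195,326:340]=1
p,u,v=pts("wrist",d,m);c=np.median(p,0)
for _ in range(4):
    w=np.linalg.svd(p-c,full_matrices=False)[2][2];r=(p-c)@w;p=p[abs(r)<2.5*r.std()];c=p.mean(0)
n=w*np.sign(w[2]);print("pitch",np.degrees(np.arccos(n[2])),"normal yaw",np.degrees(np.arctan2(-n[1],-n[0])))
o=T[:3,3]
def ray(u,v,h):
    dr=T[:3,:3]@np.array([(u-K[0,2])/K[0,0],(v-K[1,2])/K[1,1],1]);return o+((c+h*n-o)@n)/(dr@n)*dr
L=[];Q=[]
for row in range(60,170,3):
    l=d[row];a=[q for q in range(312,270,-1) if l[q-1]-l[q]>15];b=[q for q in range(325,365) if l[q+1]-l[q]>15]
    if a and b: L.append(ray(a[0]-.5,row,0));Q.append(ray(b[0]+.5,row,0))
L=np.array(L);Q=np.array(Q);wd=np.linalg.norm(L-Q,axis=1);k=abs(wd-44)<2;M=((L+Q)/2)[k]
x=np.linalg.svd(M-M.mean(0))[2][0];x*=np.sign(x[0]);yaw=np.degrees(np.arctan2(x[1],x[0]))
seat=M.mean(0)+(62-M.mean(0)[2])/x[2]*x;print(k.sum(),wd[k].mean(),"yaw",yaw,"seat",seat)
F=mast(yaw)
P,u,v=pts("wrist",d);q=(P-seat)@F
def med(sel): return np.round(np.median(q[sel],0),1),sel.sum()
print("mast face",med((u>296)&(u<306)&(v>60)&(v<180)))
lip=(q[:,2]>24)&(q[:,2]<32)&(abs(q[:,1])<40)&(q[:,0]>120)&(q[:,0]<165);print("clamp lip x,y range",np.percentile(q[lip],[1,50,99],0).round(1))
tl=(q[:,2]>22)&(q[:,2]<32)&(abs(q[:,1])<120)&(q[:,0]>-15)&(q[:,0]<15);print("tray lip",np.percentile(q[tl],[1,50,99],0).round(1))
np.savez("easel.npz",seat=seat,yaw=yaw)
E
python3 easel.py
```

```text
[ 635.94680037 -163.6699866   272.22144799] [ 5.51177479e-05  9.07747015e-01 -1.48684109e-01]
moved [0.06953945 0.16982281 0.16595931]
pitch 79.04854680426197 normal yaw -92.5030924600488
0 nan yaw 0.0 seat [nan nan nan]
mast face (array([nan, nan, nan]), np.int64(1063))easel.py:18: RuntimeWarning: Mean of empty slice.
  x=np.linalg.svd(M-M.mean(0))[2][0];x*=np.sign(x[0]);yaw=np.degrees(np.arctan2(x[1],x[0]))
  ret = um.true_divide(
easel.py:19: RuntimeWarning: Mean of empty slice.
  seat=M.mean(0)+(62-M.mean(0)[2])/x[2]*x;print(k.sum(),wd[k].mean(),"yaw",yaw,"seat",seat)
  ret = ret.dtype.type(ret / rcount)
Traceback (most recent call last):
  File "easel.py", line 24, in <module>
    lip=(q[:,2]>24)&(q[:,2]<32)&(abs(q[:,1])<40)&(q[:,0]>120)&(q[:,0]<165);print("clamp lip x,y range",np.percentile(q[lip],[1,50,99],0).round(1))
                                                                                                       ~~~~~~~~~~~~~^^^^^^^^^^^^^^^^^^^^
IndexError: index -1 is out of bounds for axis 0 with size 0
```

```bash
python3 - <<'E'
s=open("easel.py").read()
s=s.replace('''m=np.zeros(d.shape,bool);m[40:195,294:308]=1;m[40:195,326:340]=1
p,u,v=pts("wrist",d,m);c=np.median(p,0)''','''F0=mast(-8.6);p,u,v=pts("wrist",d);q=(p-[601.2,-163,62])@F0
k=(q[:,0]>25)&(q[:,0]<122)&(abs(q[:,1])<30)&(abs(q[:,2])<5);p=p[k];c=p.mean(0);uc=int(np.median(u[k]));print("col",uc,k.sum())''')
s=s.replace("range(312,270,-1)","range(uc-10,uc-50,-1)").replace("range(325,365)","range(uc+10,uc+50)").replace("u>296","u>uc-20").replace("u<306","u<uc-10")
open("easel.py","w").write(s)
E
python3 easel.py
```

```text
[ 636.01633982 -163.50016379  272.3874073 ] [-1.89731689e-04  9.07432486e-01 -1.48547474e-01]
moved [ 0.05342297 -0.00592469  0.0820869 ]
col 309 6853
pitch 38.10658135501985 normal yaw -8.432160114666553
36 43.72599676004086 yaw -8.4190257749932 seat [ 603.06755716 -165.95818033   62.        ]
mast face (array([ 64.7, -12.3,   0.1]), np.int64(1066))
clamp lip x,y range [[ 1.311e+02 -2.730e+01  2.630e+01]
 [ 1.472e+02 -1.000e-01  2.810e+01]
 [ 1.646e+02  2.740e+01  2.960e+01]]
tray lip [[ -8.6 -97.6  24.2]
 [ -0.6  -1.5  27.9]
 [  6.7  97.3  29.8]]
```

```bash
python3 - <<'E'
from h import *
print(rel([636,-165,272],tool_for(mast(-8.6)),[550,308,190],tool_for(mast(6.85,0))))
E
```

```text
[-0.215, 1.1825, -0.205, 0.0065, 0.4234, 0.1653]
```

step_arm([
  [-0.12,0.82,-0.02,0.0065,0.4234,0.1653,1],
  [-0.12,0.82,-0.02,0.0065,0.4234,0.1653,1],
  [-0.12,0.82,-0.02,0.0065,0.4234,0.1653,1],
  [-0.12,0.82,-0.02,0.0065,0.4234,0.1653,1],
  [-0.12,0.82,-0.02,0.0065,0.4234,0.1653,1],
  [-0.12,0.82,-0.02,0.0065,0.4234,0.1653,1],
  [-0.12,0.82,-0.02,0.0065,0.4234,0.1653,1],
  [-0.12,0.82,-0.02,0.0065,0.4234,0.1653,1],
])

```text
clock: 3.77
eef_pos: [588.0, 166.3, 264.3]
tool_rot: [0.985, 1.571, 1.106]
ft_force: [0.6, -0.8, -0.3]
gripper_width: 85.4
```

step_arm([
  [-0.095,0.3625,-0.185,0,0,0,1],
  [-0.095,0.3625,-0.185,0,0,0,1],
  [-0.095,0.3625,-0.185,0,0,0,1],
  [-0.095,0.3625,-0.185,0,0,0,1],
  [-0.095,0.3625,-0.185,0,0,0,1],
  [-0.095,0.3625,-0.185,0,0,0,1],
  [-0.095,0.3625,-0.185,0,0,0,1],
])

```text
clock: 4.35
eef_pos: [549.9, 308.7, 190.7]
tool_rot: [-0.381, 1.57, -0.26]
ft_force: [0.9, -0.1, 0.8]
gripper_width: 84.9
```

```bash
python3 - <<'E'
from h import *
for i in range(2):
    r=plaque_rect("wrist",np.array([550,308,46]),(42,52)); print(r[:5])
s=sense();print(s["eef_pos"],s["tool_rot"],s["clock"])
y=tool_for(mast(6.85,0)); print("R err",R.from_matrix(y.T@R.from_euler("xyz",s["tool_rot"]).as_matrix()).as_rotvec(degrees=True))
cv2.imwrite("pics/w2.png",r[5][:,:,::-1])
E
```

```text
((551.68017578125, 307.5323486328125), (149.3616180419922, 62.1374626159668), np.float32(6.4860635), np.float64(46.312488343908), 0.81)
((550.178955078125, 307.9808044433594), (149.18246459960938, 61.96523666381836), np.float32(6.5306234), np.float64(45.23811251903771), 0.61)
[551.22203064 307.32505595 191.71063624] [0.18823406 1.56850189 0.30628041] 4.55
R err [ 0.08644225 -0.12915803  0.02450226]
```

View pics/w2.png

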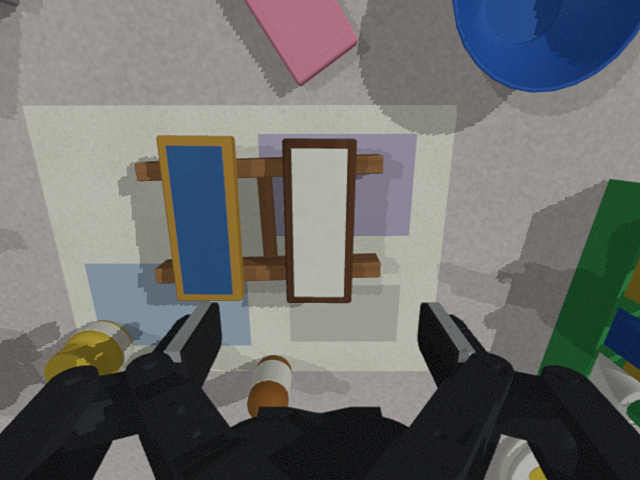

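Measured: the white plaque is at about (551, 308), yaw 6.5°, in the crop cols 283–356, rows 138–303, and the blue one is at cols 158–242. Now descending and gripping.

step_arm([
  [0.002,-0.001,-0.1,0,0,0,1],
  [0.002,-0.001,-0.2,0,0,0,1],
  [0.002,-0.001,-0.3,0,0,0,1],
  [0.002,-0.001,-0.37,0,0,0,1],
  [0.002,-0.001,-0.42,0,0,0,1],
  [0.002,-0.001,-0.4425,0,0,0,1],
  [0.002,-0.001,-0.4425,0,0,0,1],
  [0.002,-0.001,-0.4425,0,0,0,1],
])

```text
clock: 5.22
eef_pos: [552.1, 307.5, 14.4]
tool_rot: [0.278, 1.569, 0.397]
ft_force: [0.7, -0.0, 0.9]
gripper_width: 85.5
```

step_arm([
  [0,0,0,0,0,0,-1],
  [0,0,0,0,0,0,-1],
  [0,0,0,0,0,0,-1],
  [0,0,0,0,0,0,-1],
  [0,0,0,0,0,0,-1],
  [0,0,0,0,0,0,-1],
])

```text
clock: 5.72
eef_pos: [553.1, 308.5, 16.3]
tool_rot: [0.24, 1.566, 0.359]
ft_force: [0.3, -0.9, 6.8]
gripper_width: 60.9
```

step_arm([
  [0,0,0.05,0,0,0,-1],
  [0,0,0.14,0,0,0,-1],
  [0,0,0.24,0,0,0,-1],
  [0,0,0.34,0,0,0,-1],
  [0,0,0.44,0,0,0,-1],
  [0,0,0.5,0,0,0,-1],
  [0,0,0.5,0,0,0,-1],
  [0,0,0.5,0,0,0,-1],
])

```text
clock: 6.38
eef_pos: [552.0, 308.2, 216.0]
tool_rot: [0.268, 1.566, 0.388]
ft_force: [-0.2, -0.3, -3.0]
gripper_width: 60.9
```

```bash
cat > inhand.py <<'E'
from h import *
def inhand(save=None):
    s=sense();ci=camera_info("wrist");im,d=get_image("wrist");T=np.array(ci["extrinsics"]);K=np.array(ci["intrinsics"])
    if save: cv2.imwrite(save,im[:,:,::-1])
    Rt=R.from_euler("xyz",s["tool_rot"]).as_matrix()
    v,u=np.nonzero(d>0);dd=d[v,u];c=np.stack([(u-K[0,2])/K[0,0]*dd,(v-K[1,2])/K[1,1]*dd,dd],1)
    q=(c@T[:3,:3].T+T[:3,3]-s["eef_pos"])@Rt      # tool frame
    k=(q[:,0]>-60)&(q[:,0]<0)&(abs(q[:,1])<29)&(abs(q[:,2])<90)
    f=q[k&(im[v,u].min(1)>130)]
    x0=np.median(f[:,0]);f=f[abs(f[:,0]-x0)<12]
    A=np.c_[f[:,1:],np.ones(len(f))];co=np.linalg.lstsq(A,f[:,0],rcond=None)[0]
    res=f[:,0]-A@co;g=abs(res)<2.5*res.std();co=np.linalg.lstsq(A[g],f[g,0],rcond=None)[0]
    h=q[k];h=h[abs(h[:,0]-np.c_[h[:,1:],np.ones(len(h))]@co)<4]
    print("face x(tool) at 0:",co[2].round(2),"slopes y,z deg",np.degrees(np.arctan(co[:2])).round(2),"n",len(f),"y",np.percentile(h[:,1],[.5,99.5]).round(1),"z",np.percentile(h[:,2],[.3,99.7]).round(1),"white z",np.percentile(f[:,2],[.3,99.7]).round(1), "white y",np.percentile(f[:,1],[.3,99.7]).round(1))
    return s
if __name__=="__main__":
    import sys
    s=inhand(sys.argv[1] if len(sys.argv)>1 else None);print(s["eef_pos"],s["tool_rot"],s["ft_force"],s["gripper_width"],s["clock"])
E
python3 inhand.py pics/w3.png
```

```text
face x(tool) at 0: -29.2 slopes y,z deg [0.07 0.25] n 25391 y [-28.7  28.7] z [-77.2  31.7] white z [-69.1  19.1] white y [-22.   23.9]
[551.95766296 308.17905162 215.98257708] [0.2680494  1.56610176 0.38783203] [-0.22247674 -0.31843205 -2.98249762] 60.90024231722607 6.3833
```

View pics/w3.png

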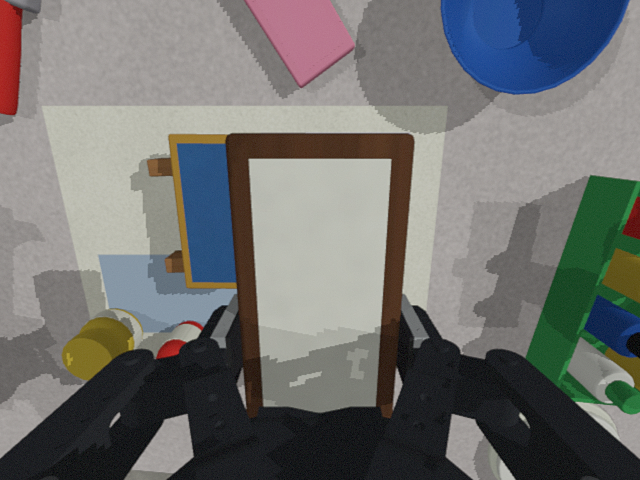

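```bash
cat > plan.py <<'E'
from h import *
e=np.load("easel.npz");SEAT,YAW=e["seat"],float(e["yaw"]);F=mast(YAW)
C=np.array([-21.2,0,-2.0])  # plaque centre in tool
def tcp(X,Z,a):   # back top corner at (X,Z) in mast frame, lower end tilted out a deg
    M=mast(YAW,38-a);Rt=tool_for(M)
    P=SEAT+F@np.array([X,0,Z])-75*M[:,0]+8*M[:,2]
    return P-Rt@C,Rt
def here():
    s=sense();Rt=R.from_euler("xyz",s["tool_rot"]).as_matrix();p=s["eef_pos"]
    M=np.stack([Rt[:,2],Rt[:,1],-Rt[:,0]],1);P=p+Rt@C;A=F.T@M
    m=F.T@(P-SEAT);co=F.T@(P+75*M[:,0]-8*M[:,2]-SEAT);lo=F.T@(P-75*M[:,0]-8*M[:,2]-SEAT)
    print("clock",round(s["clock"],2),"centre",m.round(1),"top back",co.round(1),"low back",lo.round(1),"tilt",np.degrees(np.arcsin(-A[2,0])).round(2),"yawerr",np.degrees(A[1,0]).round(2),"F mast",(F.T@s["ft_force"]).round(1),"w",round(s["gripper_width"],1),"tcp",p.round(1))
    return s,p,Rt
def to(X,Z,a,s=None,off=(0,0,0)):
    s,p,Rt=here();q,Rq=tcp(X,Z,a);r=rel(p,Rt,q+F@np.array(off),Rq);print((X,Z,a),"tcp",q.round(1),"rel",r);return r
E
python3 - <<'E'
from plan import *
to(115,3,16,off=(0,0,70)); to(115,3,16)
E
```

```text
clock 6.43 centre [  9.1 460.3 211.5] top back [ 61.2 480.1 160.7] low back [-52.8 440.5 249.8] tilt 36.44 yawerr 15.09 F mast [-1.5 -0.2 -2. ] w 60.9 tcp [550.7 307.6 213.1]
(115, 3, 16) tcp [ 628.8 -169.8   95.6] rel [0.0886, -1.1777, -0.1559, -0.0033, -0.2452, -0.1676]
clock 6.43 centre [  9.1 460.3 211.5] top back [ 61.2 480.1 160.7] low back [-52.8 440.5 249.8] tilt 36.44 yawerr 15.09 F mast [-1.5 -0.2 -2. ] w 60.9 tcp [550.7 307.6 213.1]
(115, 3, 16) tcp [ 628.8 -169.8   95.6] rel [0.1952, -1.1935, -0.2938, -0.0033, -0.2452, -0.1676]
```

step_arm([
  [0.05,-0.82,0,-0.0033,-0.2452,-0.1676,-1],
  [0.05,-0.82,0,-0.0033,-0.2452,-0.1676,-1],
  [0.05,-0.82,0,-0.0033,-0.2452,-0.1676,-1],
  [0.05,-0.82,0,-0.0033,-0.2452,-0.1676,-1],
  [0.05,-0.82,0,-0.0033,-0.2452,-0.1676,-1],
  [0.05,-0.82,0,-0.0033,-0.2452,-0.1676,-1],
  [0.05,-0.82,0,-0.0033,-0.2452,-0.1676,-1],
  [0.05,-0.82,0,-0.0033,-0.2452,-0.1676,-1],
])

```text
clock: 7.1
eef_pos: [568.9, -22.2, 209.6]
tool_rot: [-0.0, 1.192, -0.147]
ft_force: [0.9, -0.0, -1.2]
gripper_width: 61.2
```

step_arm([
  [0.03,-0.09,-0.03,0,0,0,-1],
  [0.0386,-0.19,-0.07,0,0,0,-1],
  [0.0386,-0.28,-0.11,0,0,0,-1],
  [0.0386,-0.335,-0.14,0,0,0,-1],
  [0.0386,-0.3577,-0.1559,0,0,0,-1],
  [0.0386,-0.3577,-0.1559,0,0,0,-1],
  [0.0386,-0.3577,-0.1559,0,0,0,-1],
  [0.0386,-0.3577,-0.1559,0,0,0,-1],
])

```text
clock: 7.77
eef_pos: [586.5, -162.0, 150.7]
tool_rot: [0.002, 1.187, -0.144]
ft_force: [-0.2, -0.1, -1.6]
gripper_width: 60.8
```

```bash
python3 inhand.py; python3 - <<'E'
from plan import *
to(115,3,16)
E
```

```text
face x(tool) at 0: -29.45 slopes y,z deg [0.05 0.23] n 30030 y [-28.7  28.7] z [-77.7  31.1] white z [-69.7  29.9] white y [-22.1  23.7]
[ 586.48323374 -162.00910116  150.70070442] [ 0.00185095  1.18725966 -0.1439271 ] [-0.15231476 -0.11637442 -1.61938893] 60.778110451333966 7.7667
clock 7.82 centre [ 45.8   1.6 101.6] top back [115.7   1.7  73.3] low back [-28.5   1.5 114.5] tilt 15.96 yawerr 0.09 F mast [-1.1 -0.4 -1.5] w 60.9 tcp [ 586.8 -162.   151.4]
(115, 3, 16) tcp [ 628.8 -169.8   95.6] rel [0.105, -0.0195, -0.1395, -0.0001, 0.0004, -0.0011]
```

step_arm([
  [0.03,-0.0055,-0.04,0,0,0,-1],
  [0.06,-0.011,-0.08,0,0,0,-1],
  [0.085,-0.016,-0.113,0,0,0,-1],
  [0.1,-0.019,-0.133,0,0,0,-1],
  [0.105,-0.0195,-0.1395,0,0,0,-1],
  [0.105,-0.0195,-0.1395,0,0,0,-1],
  [0.105,-0.0195,-0.1395,0,0,0,-1],
])

```text
clock: 8.4
eef_pos: [628.9, -170.4, 96.1]
tool_rot: [-0.0, 1.186, -0.146]
ft_force: [-0.5, -0.2, -1.4]
gripper_width: 60.7
```

```bash
sed -i 's/C=np.array.*/C=np.array([-21.4,0,-2.5])/' plan.py; python3 - <<'E'
from plan import *
im,d=get_image("wrist");cv2.imwrite("pics/w4.png",im[:,:,::-1])
im,d=get_image("scene");cv2.imwrite("pics/s4.png",cv2.resize(im[250:390,150:290],(600,600))[:,:,::-1])
to(139,1.5,16)
E
```

```text
clock 8.5 centre [45.5 -1.1 32.3] top back [115.4  -1.    4. ] low back [-28.8  -1.1  45.1] tilt 15.89 yawerr 0.04 F mast [-0.7 -0.5 -0.2] w 61.0 tcp [ 629.  -170.9   96.5]
(139, 1.5, 16) tcp [ 649.  -172.8  109.2] rel [0.05, -0.0046, 0.0316, 0.0005, 0.0012, -0.0004]
```

View pics/w4.png

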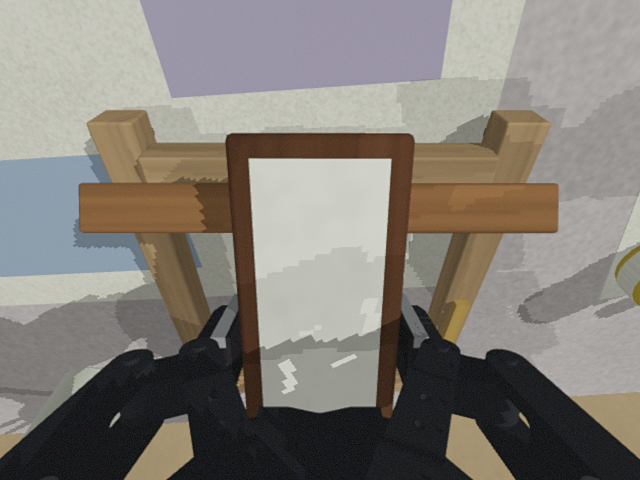

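step_arm([
  [0.012,-0.001,0.006,0,0,0,-1],
  [0.024,-0.002,0.013,0,0,0,-1],
  [0.035,-0.003,0.021,0,0,0,-1],
  [0.044,-0.004,0.027,0,0,0,-1],
  [0.048,-0.0045,0.03,0,0,0,-1],
  [0.048,-0.0045,0.03,0,0,0,-1],
])

```text
clock: 9.0
eef_pos: [648.0, -173.1, 107.2]
tool_rot: [-0.0, 1.187, -0.147]
ft_force: [-0.4, -0.8, -2.3]
gripper_width: 61.2
```

```bash
python3 - <<'E'
from plan import *
im,d=get_image("scene");cv2.imwrite("pics/s5.png",cv2.resize(im[250:390,150:290],(600,600))[:,:,::-1])
to(150,1.5,16);to(157,1.5,16)
for c in("top","scene"):
    im,d=get_image(c);P,u,v=pts(c,d);q=(P-SEAT)@F
    k=(q[:,2]>22)&(q[:,2]<34)&(abs(q[:,1])<24)&(q[:,0]>110)&(q[:,0]<185);print(c,np.percentile(q[k][:,0],[2,50,98]).round(1) if k.sum() else 0,k.sum())
E
```

```text
clock 9.05 centre [67.1 -0.5 28.9] top back [137.   -0.5   0.6] low back [-7.2 -0.5 41.9] tilt 15.98 yawerr -0.01 F mast [-0.4 -0.1 -0.4] w 60.5 tcp [ 647.9 -173.1  107.2]
(150, 1.5, 16) tcp [ 657.6 -174.   115.9] rel [0.024, -0.0024, 0.0219, 0.0, 0.0003, 0.0001]
clock 9.05 centre [67.1 -0.5 28.9] top back [137.   -0.5   0.6] low back [-7.2 -0.5 41.9] tilt 15.98 yawerr -0.01 F mast [-0.4 -0.1 -0.4] w 60.5 tcp [ 647.9 -173.1  107.2]
(157, 1.5, 16) tcp [ 663.  -174.8  120.3] rel [0.0377, -0.0044, 0.0327, 0.0, 0.0003, 0.0001]
top [111.1 142.3 166.9] 326
scene [111.1 153.9 173.6] 114
```

View pics/s5.png

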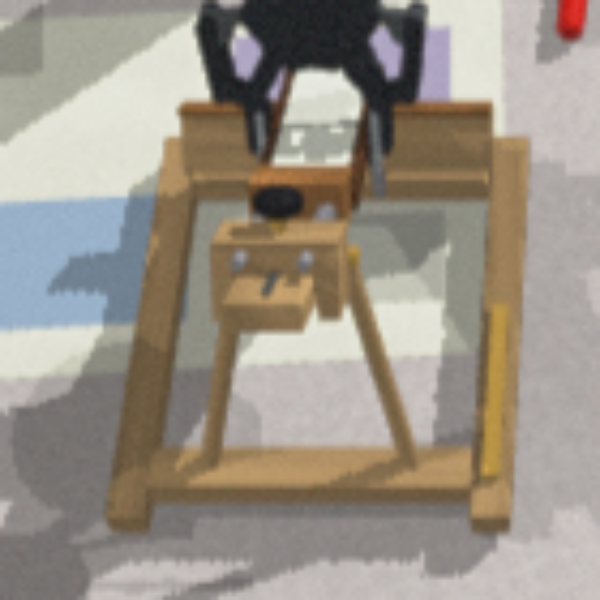

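The rear view shows the plaque's upper end running under the clamp lip (crop 255–360, ~180). Pushing up the mast, with the force as a check.

step_arm([
  [0.004,-0.0004,0.0036,0,0,0,-1],
  [0.008,-0.0008,0.0072,0,0,0,-1],
  [0.012,-0.0012,0.011,0,0,0,-1],
  [0.016,-0.0016,0.0146,0,0,0,-1],
  [0.016,-0.0016,0.0146,0,0,0,-1],
  [0.016,-0.0016,0.0146,0,0,0,-1],
])

```text
clock: 9.65
eef_pos: [652.0, -173.4, 110.7]
tool_rot: [0.001, 1.193, -0.146]
ft_force: [-5.5, -1.4, -3.2]
gripper_width: 60.9
```

```bash
python3 - <<'E'
from plan import *
to(154,1,16);to(156.5,1,16)
E
```

```text
clock 9.65 centre [72.6 -0.2 29.1] top back [142.3  -0.2   0.4] low back [-1.7 -0.2 42.6] tilt 16.33 yawerr -0.02 F mast [-6.1 -2.2  0.8] w 60.9 tcp [ 652.  -173.4  110.7]
(154, 1, 16) tcp [ 661.  -174.5  118. ] rel [0.0225, -0.0028, 0.0183, -0.0008, -0.0036, 0.0001]
clock 9.65 centre [72.6 -0.2 29.1] top back [142.3  -0.2   0.4] low back [-1.7 -0.2 42.6] tilt 16.33 yawerr -0.02 F mast [-6.1 -2.2  0.8] w 60.9 tcp [ 652.  -173.4  110.7]
(156.5, 1, 16) tcp [ 662.9 -174.8  119.6] rel [0.0274, -0.0035, 0.0222, -0.0008, -0.0036, 0.0001]
```

step_arm([
  [0,0,0,0,0,0,-1],
  [0,0,0,0,0,0,-1],
  [0,0,0,0,0,0,-1],
])

```text
clock: 9.9
eef_pos: [651.9, -173.4, 110.6]
tool_rot: [0.001, 1.193, -0.146]
ft_force: [-5.5, -0.9, -3.7]
gripper_width: 60.9
```

```bash
python3 inhand.py;python3 - <<'E'
from plan import *
to(154,1,16)
E
```

```text
face x(tool) at 0: -29.45 slopes y,z deg [0.06 0.11] n 31368 y [-28.7  28.7] z [-77.7  31. ] white z [-69.9  29.8] white y [-22.2  23.7]
[ 651.89175163 -173.41248057  110.60936965] [ 0.00136336  1.19263844 -0.14590517] [-5.47131284 -0.88302294 -3.69846419] 60.861506520220786 9.9
clock 9.95 centre [72.5 -0.2 29.2] top back [142.2  -0.2   0.4] low back [-1.7 -0.2 42.6] tilt 16.33 yawerr -0.02 F mast [-5.9 -1.9  0.6] w 60.8 tcp [ 651.9 -173.4  110.6]
(154, 1, 16) tcp [ 661.  -174.5  118. ] rel [0.0227, -0.0028, 0.0185, -0.0008, -0.0036, 0.0001]
```

step_arm([
  [0.005,-0.0008,0.004,0,0,0,-1],
  [0.01,-0.0015,0.008,0,0,0,-1],
  [0.015,-0.0023,0.012,0,0,0,-1],
  [0.02,-0.003,0.016,0,0,0,-1],
  [0.0253,-0.0038,0.02,0,0,0,-1],
  [0.0253,-0.0038,0.02,0,0,0,-1],
  [0.0253,-0.0038,0.02,0,0,0,-1],
])

```text
clock: 10.53
eef_pos: [661.2, -174.7, 117.8]
tool_rot: [0.002, 1.195, -0.145]
ft_force: [-8.7, -1.1, -2.6]
gripper_width: 60.7
```

```bash
python3 inhand.py;python3 - <<'E'
from plan import *
to(154,1,16)
ims=get_image("scene")[0]; a=cv2.imread("pics/s5.png");b=cv2.resize(ims[250:390,150:290],(600,600))[:,:,::-1]
cv2.imwrite("pics/s6.png",np.hstack([cv2.resize(a[130:350,180:400],(400,400)),cv2.resize(b[130:350,180:400],(400,400))]))
E
```

```text
face x(tool) at 0: -29.45 slopes y,z deg [ 0.09 -0.07] n 31691 y [-28.7  28.7] z [-77.7  31. ] white z [-69.9  29.7] white y [-22.2  23.7]
[ 661.23507577 -174.72798858  117.84288293] [ 0.00194963  1.19497538 -0.14513461] [-8.68788593 -1.11448962 -2.60139253] 60.70848014922857 10.5333
clock 10.58 centre [84.4 -0.2 29. ] top back [ 1.541e+02 -2.000e-01  1.000e-01] low back [10.2 -0.2 42.6] tilt 16.46 yawerr -0.02 F mast [-7.9 -1.8  2.9] w 61.0 tcp [ 661.2 -174.7  117.9]
(154, 1, 16) tcp [ 661.  -174.5  118. ] rel [-0.0007, 0.0005, 0.0004, -0.0012, -0.005, 0.0]
```

View pics/s6.png

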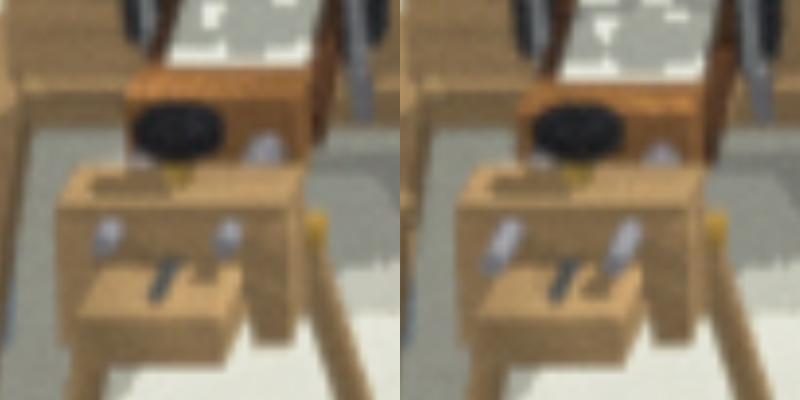

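```bash
python3 - <<'E'
from plan import *
p0,R0=tcp(154.1,.1,16.46)
for a in (14,11,8,5,2.5,0):
    p,Rq=tcp(10.5+150*np.cos(np.radians(a)),0.6,a); print(a,rel(p0,R0,p,Rq))
E
```

```text
14 [0.0073, -0.0011, -0.0026, -0.004, -0.027, 0.0]
11 [0.0162, -0.0024, -0.0078, -0.0089, -0.06, 0.0]
8 [0.0248, -0.0037, -0.0133, -0.0138, -0.093, 0.0]
5 [0.0329, -0.0049, -0.0191, -0.0186, -0.126, 0.0]
2.5 [0.0393, -0.0058, -0.0242, -0.0227, -0.1534, 0.0]
0 [0.0454, -0.0067, -0.0294, -0.0268, -0.1809, -0.0]
```

step_arm([
  [0.008,-0.0011,-0.002,-0.004,-0.027,0,-1],
  [0.0172,-0.0025,-0.007,-0.0089,-0.06,0,-1],
  [0.0262,-0.0038,-0.0122,-0.0138,-0.093,0,-1],
  [0.0347,-0.005,-0.0177,-0.0186,-0.126,0,-1],
  [0.0347,-0.005,-0.0177,-0.0186,-0.126,0,-1],
  [0.0347,-0.005,-0.0177,-0.0186,-0.126,0,-1],
])

```text
clock: 11.13
eef_pos: [673.2, -176.1, 108.1]
tool_rot: [0.004, 0.999, -0.143]
ft_force: [-13.8, -0.6, -3.7]
gripper_width: 61.0
```

```bash
python3 inhand.py;python3 - <<'E'
from plan import *
here()
E
```

```text
face x(tool) at 0: -29.63 slopes y,z deg [ 0.11 -0.51] n 31716 y [-28.7  28.7] z [-89.7  30.3] white z [-70.1  29.6] white y [-22.2  23.8]
[ 673.18504944 -176.0863461   108.11966698] [ 0.00388922  0.99895108 -0.1433394 ] [-13.81432535  -0.56690145  -3.67958939] 60.98050508800598 11.1333
clock 11.18 centre [84.   0.2 14.3] top back [158.    0.2  -0.5] low back [ 8.6  0.3 13.2] tilt 5.23 yawerr -0.04 F mast [-12.6  -2.2   5.5] w 60.8 tcp [ 673.4 -176.1  108.4]
```

```bash
python3 - <<'E'
from plan import *
p0,R0=tcp(158,-.5,5.23)
for X,Z,a in ((160,.0,5.23),(160.8,.2,2.5),(160.9,.3,.3)): print(a,rel(p0,R0,*tcp(X,Z,a)))
E
```

```text
5.23 [0.0031, -0.0005, 0.0041, 0.0, 0.0, 0.0]
2.5 [0.0105, -0.0016, -0.0006, -0.0044, -0.03, -0.0]
0.3 [0.0157, -0.0023, -0.005, -0.008, -0.0542, -0.0]
```

step_arm([
  [0.0031,-0.0005,0.0041,0,0,0,-1],
  [0.0031,-0.0005,0.0041,0,0,0,-1],
  [0.0105,-0.0016,-0.0006,-0.0044,-0.03,0,-1],
  [0.0157,-0.0023,-0.005,-0.008,-0.0542,0,-1],
  [0.0157,-0.0023,-0.005,-0.008,-0.0542,0,-1],
  [0.0157,-0.0023,-0.005,-0.008,-0.0542,0,-1],
])

```text
clock: 11.68
eef_pos: [680.6, -177.1, 106.7]
tool_rot: [0.003, 0.911, -0.144]
ft_force: [-8.5, -2.5, -5.6]
gripper_width: 60.6
```

```bash
python3 inhand.py pics/w7.png;python3 - <<'E'
from plan import *
here()
E
```

```text
face x(tool) at 0: -29.7 slopes y,z deg [0.08 0.03] n 31804 y [-28.7  28.7] z [-77.9  30.8] white z [-70.1  29.7] white y [-22.3  23.7]
[ 680.55367111 -177.10460944  106.70614071] [ 0.00291426  0.91056489 -0.14393078] [-8.51014812 -2.47924388 -5.63915932] 60.622754287096875 11.6833
clock 11.73 centre [86.8  0.3  8.4] top back [161.8   0.3   0.2] low back [11.8  0.3  0.7] tilt 0.19 yawerr -0.03 F mast [-10.1  -2.4   0. ] w 60.8 tcp [ 680.6 -177.1  106.7]
```

View pics/w7.png

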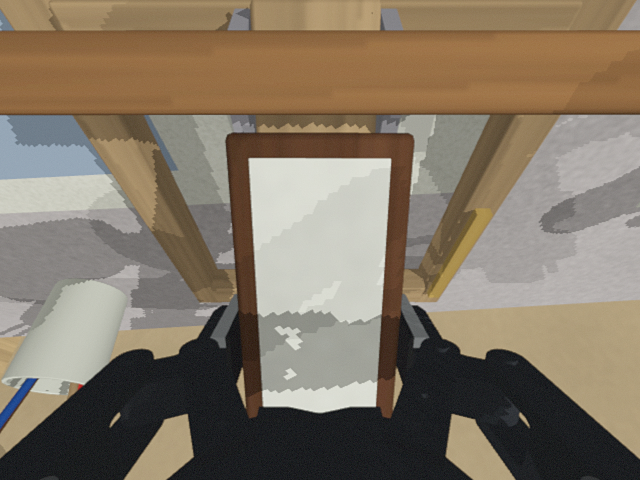

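Flat behind the lip (lip rows 30–113, plaque's lower edge row 133). Settling down now.

step_arm([
  [-0.006,0.0009,-0.0046,0,0,0,-1],
  [-0.012,0.0017,-0.0092,0,0,0,-1],
  [-0.018,0.0026,-0.0139,0,0,0,-1],
  [-0.0234,0.0034,-0.0185,0,0,0,-1],
  [-0.0234,0.0034,-0.0185,0,0,0,-1],
  [-0.0234,0.0034,-0.0185,0,0,0,-1],
])

```text
clock: 12.23
eef_pos: [672.0, -175.9, 100.3]
tool_rot: [0.003, 0.909, -0.144]
ft_force: [-5.2, -1.4, -5.3]
gripper_width: 61.0
```

```bash
python3 inhand.py;python3 - <<'E'
from plan import *
here()
E
```

```text
face x(tool) at 0: -29.67 slopes y,z deg [0.09 0.32] n 31626 y [-28.7  28.7] z [-71.4  31.1] white z [-69.9  29.9] white y [-22.2  23.7]
[ 672.00685023 -175.8683324   100.29502757] [ 0.00255297  0.90865058 -0.14428678] [-5.23068028 -1.38530222 -5.28679702] 60.97471946638782 12.2333
clock 12.28 centre [76.1  0.3  8.7] top back [151.    0.2   0.6] low back [1.  0.3 0.8] tilt 0.06 yawerr -0.03 F mast [-7.4 -3.1 -2.6] w 61.0 tcp [ 672.1 -175.9  100.3]
```

step_arm([
  [-0.003,0.0004,-0.0044,0,0,0,-1],
  [-0.006,0.0009,-0.0088,0,0,0,-1],
  [-0.0088,0.0013,-0.0132,0,0,0,-1],
  [-0.0088,0.0013,-0.0132,0,0,0,-1],
  [-0.0088,0.0013,-0.0132,0,0,0,-1],
])

```text
clock: 12.7
eef_pos: [671.0, -175.9, 98.9]
tool_rot: [0.001, 0.902, -0.146]
ft_force: [-5.4, 0.8, -1.1]
gripper_width: 61.3
```

```bash
python3 inhand.py;python3 - <<'E'
from plan import *
here()
E
```

```text
face x(tool) at 0: -29.7 slopes y,z deg [0.08 0.32] n 31373 y [-28.7  28.7] z [-69.5  31.2] white z [-69.3  29.9] white y [-22.2  23.8]
[ 671.00525493 -175.85097556   98.8620488 ] [ 7.71714631e-04  9.01887023e-01 -1.45696678e-01] [-5.3716038   0.81694534 -1.13369545] 61.253650588413024 12.7
clock 12.75 centre [74.1  0.2  8.1] top back [149.2   0.2   0.6] low back [-0.8  0.1 -0.3] tilt -0.32 yawerr 0.02 F mast [-4.8 -0.7  2.5] w 61.1 tcp [ 671.  -175.8   98.8]
```

step_arm([
  [0,0,0,0,0,0,1],
  [0,0,0,0,0,0,1],
  [0,0,0,0,0,0,1],
  [0,0,0,0,0,0,1],
  [0,0,0,0,0,0,1],
  [0,0,0,0,0,0,1],
])

```text
clock: 13.25
eef_pos: [671.8, -176.3, 99.7]
tool_rot: [-0.0, 0.9, -0.147]
ft_force: [-0.1, 0.2, -0.5]
gripper_width: 85.4
```

step_arm([
  [-0.03,0.0044,0.038,0,0,0,1],
  [-0.08,0.012,0.103,0,0,0,1],
  [-0.12,0.018,0.155,0,0,0,1],
  [-0.17,0.025,0.22,0,0,0,1],
  [-0.17,0.025,0.22,0,0,0,1],
  [-0.17,0.025,0.22,0,0,0,1],
  [-0.17,0.025,0.22,0,0,0,1],
  [-0.17,0.025,0.22,0,0,0,1],
])

```text
clock: 13.92
eef_pos: [603.1, -165.9, 185.4]
tool_rot: [0.002, 0.903, -0.146]
ft_force: [-0.2, 0.5, -0.4]
gripper_width: 85.6
```

```bash
cat > chk.py <<'E'
from plan import *
import sys
here()
im,d=get_image("wrist");P,u,v=pts("wrist",d);q=(P-SEAT)@F;here()
cv2.imwrite(sys.argv[1],im[:,:,::-1]);col=im[v,u].astype(int)
k=(abs(q[:,1])<28)&(q[:,0]>5)&(q[:,0]<125)&(q[:,2]>8)&(q[:,2]<30)&(col.min(1)>110)&(col.max(1)-col.min(1)<35)
w=q[k];A=np.c_[w[:,:2]-[75,0],np.ones(len(w))];co=np.linalg.lstsq(A,w[:,2],rcond=None)[0];r=w[:,2]-A@co;g=abs(r)<2.5*r.std();co=np.linalg.lstsq(A[g],w[g,2],rcond=None)[0]
print("face z at centre",co[2].round(2),"slopes deg",np.degrees(np.arctan(co[:2])).round(2),"white x",np.percentile(w[:,0],[.5,99.5]).round(1),"y",np.percentile(w[:,1],[.5,99.5]).round(1))
rc=cv2.minAreaRect(w[:,:2].astype(np.float32));print(rc)
l=(q[:,2]>23)&(q[:,2]<33)&(abs(q[:,1])<26)&(q[:,0]>120)&(q[:,0]<170);print("clamp lip x",np.percentile(q[l][:,0],[1,50,99]).round(1) if l.sum() else None)
E
python3 chk.py pics/w8.png
```

```text
clock 13.92 centre [ 73.4   0.  118.6] top back [148.4   0.  111. ] low back [-1.600e+00  1.000e-01  1.103e+02] tilt -0.26 yawerr -0.03 F mast [-0.5  0.5 -0.2] w 85.6 tcp [ 603.1 -165.9  185.4]
clock 13.97 centre [7.310e+01 1.000e-01 1.184e+02] top back [1.482e+02 1.000e-01 1.107e+02] low back [ -1.8   0.2 110.1] tilt -0.22 yawerr -0.04 F mast [-0.4 -1.1  1. ] w 85.3 tcp [ 603.1 -165.8  185. ]
face z at centre 16.55 slopes deg [-0.12 -0.08] white x [  7.  124.3] y [-22.2  24. ]
((65.9378662109375, 0.9172954559326172), (46.924476623535156, 118.11457824707031), 89.89679718017578)
clamp lip x [137.7 152.  169.6]
```

View pics/w8.png

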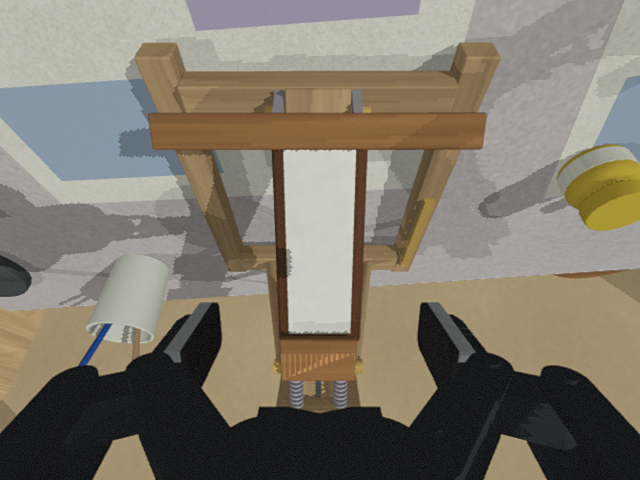

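```bash
python3 -c "
from bench import *
print(hand_in(), sense()['clock'])"
```

```text
the job is handed in; nothing more can be done
the job is handed in; nothing more can be done
```

The white plaque is mounted on the easel, white face out, and the job is handed in at about 14 s of the 43 s allowed. I gripped it by its long sides and tucked it under the clamp lip at 16° tilt. I then pushed the clamp up (about 19 mm at most by my estimate), swung the lower edge in behind the tray lip, let it settle, released and backed off.

Last checks, from the wrist camera after release:

| Check | Measured | Wanted |
|---|---|---|
| White face above the mast | 16.5 mm (centre at z about 8.5 mm) | centre 5.5 to 10.5 mm |
| Flat to the mast | within about 0.1° | within 0.06 rad (3.4°) |
| Centred on the mast | off by about 1 mm | within 10 mm |
| Clamp held up from rest | about 6.6 mm | 1 to 12 mm |

- **Lower edge on the tray floor:** I did not see this directly. While still gripped, the plaque's centre read x = 74.1 mm against 75 mm when seated. It stopped going down while I was still commanding it lower. The difference matches my easel frame being about 0.7 mm off at the tray lip.
- **Robot contact:** the wrist force was near zero and the gripper about 110 mm clear.
- **Other things on the table:** I did not measure them again at the end. The arm met none of them that I could see or feel.
- **Disagreement:** my first easel measurement was wrong because the arm was still settling when the picture was taken. I repeated it before using it, and no later check failed.

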